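Load the sampler rack and slide it under the needle bridge into its dock

TASK

Drop the two loose vials into the rack's two empty pockets while the rack still stands ahead of the needle bridge. Then slide the rack along the guide rails, without lifting it, under the bridge and fully home against the dock block, so that its nose presses the plunger in and it stays there; do not ram it, and leave the other things on the bench alone.

Things in the scene. Friction and masses are not known exactly. Their poses are not given: they have to be found in the camera images.
- deck: sampler's loading deck, fixed on the bench: aluminium plate 176 (x) x 680 (y) x 12 mm, y -370 to +310, top at z 12; origin on the bench under the middle of the bridge, +y is the loading direction. Two steel guide rails (26 mm high above the plate, 10 thick, 97 apart inside, centred on x 0) run from y -50 to +310; their polished ends flare out at y -130 to -50 into a mouth about 147 wide
- bridge (a point): middle of the underside of the white bridge that crosses the rails, at z 84 mm above the deck's origin, axes as the deck's. The bridge spans y -28 to +28 mm and x +-83 mm (its uprights stand outside the rails), is solid up to 66 mm above this point, and bears a grey block and steel stub up to 112 mm above it
- rack: blue vial rack, loose, about 0.5 kg, 92 (x) x 190 (y) mm, origin at the centre of its underside, +y towards its nose. y -95 to +29 mm: a block 34 high with eight vial places (x +-26; y -79.5, -48.5, -17.5, 13.5), six filled with fixed vials whose tops are at z 62, two empty. It starts on the deck ahead of the mouth, nose towards the bridge, a little askew
- well (a point): middle of the floor of the open well in the rack's nose half, at x 0, y +59, z 6 mm in the rack: 60 mm long (y +29 to +89), 82 mm wide inside, 28 mm deep, side walls 5 mm thick; the nose wall closes it at y +89 to +95, top at z 34. A finger can hook here and draw the rack
- pocket_a (a point): middle of the floor of one empty pocket, at x -26, y -48.5, z 6 mm in the rack; the pocket is round, 22 mm in diameter, 28 mm deep, open at the top
- pocket_b (a point): middle of the floor of the other empty pocket, at x +26, y -17.5, z 6 mm in the rack; same size
- vial_1: loose closed vial, white with a grey cap of the same diameter, 18 mm across, 56 mm tall, 25 g, standing on the bench; origin at the centre of its underside
- vial_2: the second loose vial, the same as the first
- plunger (a joint): travel in m of the spring plunger (14 mm round, 20 mm above the plate) on the grey dock block, 92 x 40 x 50 mm, clamped between the rails beyond the bridge; the block's face towards the bridge is somewhere at y +200 to +250 mm of the deck: find it by touch or sight. 0: plunger 12 mm out of that face; 0.012: the rack's nose flat on the face. Light spring, under 1 N
- reagent_bottle: bystander: white plastic bottle with a cap, 72 mm across, 150 mm tall, upright; origin at the centre of its underside
- amber_jar: bystander: amber glass jar, 48 mm across, 70 mm tall (much fatter than the vials); origin at the centre of its underside
- beaker: bystander: glass beaker, 70 mm across, 85 mm tall; origin at the centre of its underside
- timer: bystander: small flat white timer, 50 x 65 x 18 mm; origin at the centre of its underside
- mouse: bystander: grey computer mouse, 62 mm across, 33 mm tall; origin at the centre of its underside
- cap_tray: bystander: open blue compartment tray, 110 x 160 x 35 mm, with no vials; origin at the centre of its underside
- driver: bystander: screwdriver lying on the bench; origin on its underside
Not all that is in view belongs to the job. Leave any orange or turquoise look-alike of the rack alone.

How it is judged:
On the way:
1. both loose vials stand fully down in the rack's empty pockets while the rack is still ahead of the bridge (((horizontal distance between vial_1 and pocket_a below 0.005 m and z of vial_1 in the frame of rack below 0.01 m and angle between vial_1's own z axis and vertical below 0.2 rad) or (horizontal distance between vial_1 and pocket_b below 0.005 m and z of vial_1 in the frame of rack below 0.01 m and angle between vial_1's own z axis and vertical below 0.2 rad)) and ((horizontal distance between vial_2 and pocket_a below 0.005 m and z of vial_2 in the frame of rack below 0.01 m and angle between vial_2's own z axis and vertical below 0.2 rad) or (horizontal distance between vial_2 and pocket_b below 0.005 m and z of vial_2 in the frame of rack below 0.01 m and angle between vial_2's own z axis and vertical below 0.2 rad)) and y of rack in the frame of deck below -0.11 m), for 0.2 s.
At the end, for the whole second after the job is handed in: Both vials stand in the pockets (within 5 mm of the pocket's axis, bottom within 4 mm of its floor), the rack lies flat on the deck between the rails beyond the bridge with its nose against the dock: plunger pressed in by more than 9.5 mm of 12 mm, at rest and released (((horizontal distance between vial_1 and pocket_a below 0.005 m and z of vial_1 in the frame of rack below 0.01 m and angle between vial_1's own z axis and vertical below 0.2 rad) or (horizontal distance between vial_1 and pocket_b below 0.005 m and z of vial_1 in the frame of rack below 0.01 m and angle between vial_1's own z axis and vertical below 0.2 rad)) and ((horizontal distance between vial_2 and pocket_a below 0.005 m and z of vial_2 in the frame of rack below 0.01 m and angle between vial_2's own z axis and vertical below 0.2 rad) or (horizontal distance between vial_2 and pocket_b below 0.005 m and z of vial_2 in the frame of rack below 0.01 m and angle between vial_2's own z axis and vertical below 0.2 rad)) and value of joint plunger above 0.0095 m and y of rack in the frame of deck above 0.095 m and x of rack in the frame of deck between -0.008 and 0.008 m and z of rack in the frame of deck below 0.016 m and angle between the y axis of rack and the y axis of deck, either way round below 0.06 rad and linear speed of rack below 0.01 m/s); the robot touches nothing.
It fails at once if the rack is lifted more than 15 mm off the deck (height (world z) of rack above 0.027 m).
It fails at once if the rack is rammed: the robot presses on it with more than 40 N (contact force between any of the fingers, the arm and rack above 40 N).
It fails at once if a bystander is moved by more than 30 mm (distance of any of reagent_bottle, amber_jar, beaker, timer, mouse, cap_tray, driver from where it was at the start of the episode above 0.03 m).
It also fails if it takes over 72 s, if anything falls off the work surface, if the arm or the gripper's body presses on something with over 40 N, if the wrist force passes 120 N, or if a joint passes its speed limit or range.

ROBOT

A 6-joint arm with a two-finger parallel gripper is mounted at the origin on the work surface. World frame = base frame: x ahead of the robot, y to its left, z up, the work surface at z = 0. Lengths are in m, angles in rad, forces in N, time in s.
With the tool pointing down it reaches from about 0.375 to 0.9 m from the base axis. Payload 3.1 kg.
Tool frame: the origin (TCP) lies midway between the tips of the shut fingers; the grasp point (between the pads) lies 19 mm behind it (manip.pinch_z is the distance from the TCP to the grasp point, in m); z points along the fingers, y is the line along which they close (so a half turn about z gives the same grasp; the last joint's range is limited). The gripper opens to 85 mm and grips with 20 to 120 N. Pads are 22 mm wide; open, the fingers measure 114 mm over their backs; the gripper's body (76 mm by 85 mm) begins 54 mm behind the grasp point. The pads swing forward as they close: fully open they stand 13 mm farther back than shut.
Start: joints at [0.982, 0.527, 1.433, -0, 1.181, -0.178], TCP at [0.25, 0.573, 0.231] pointing down, gripper open.
Joint ranges: [-3.08, 3.08], [-0.75, 2.2], [0.22, 2.44], [-1.43, 4.57], [0, 2.65], [-2.85, 2.85]. Speed limits (rad/s): [2.79, 2.79, 3.14, 3.14, 3.14, 3.14].

INTERFACE

Orientations are given as a unit quaternion [x, y, z, w].
In Python, from station import manip, viewer, ticket gives the robot as it stands.
- The arm moves only by the shell command python3 -m creep 'ROWS' [FORCE]. ROWS is JSON, a list of rows, each an object with "slide": the shift along the tool's x, y, z in cm, a list of three; "angular": the turn, a rotation vector about the tool's x, y, z in rad, a list of three; "claw": the opening, from -1 (shut) to 1 (fully open). A call has 1 to 10 rows; each row shifts and turns the commanded pose from where the row before left it, along the tool's axes as they then stand; what a row does not reach is not made up. A row lasts 1/12 s, in which the tool goes at most 41.7 mm and 7.16 degrees, less where a joint would pass 70% of its speed; a pose out of reach is approached as far as the arm can. A call with a gripper value outside its range is refused whole. The fingers move at their own pace and stop on an object; FORCE is the grip in N (left out, the last holds). Time passes only in rows, so rows that do not move let the fingers close. It gives the time, the measured TCP pose, the force, the opening and the grip force at its end, in the units of the state.
- manip.sense(): the state, without advancing time (a new reading comes with each control period).
- viewer.snapshot(name): name is "scene" or "side" or "wrist"; returns the picture (384x512x3 uint8, blue, green, red); there is no depth.
- viewer.calibration(name): a dict with "fov_y" (degrees; the focal length in pixels is half the picture's height over the tangent of half this angle, whatever the lens; pixels are square), "cx", "cy" (the principal point, pixels), "T" (4x4, takes a point from camera to world coordinates); the wrist camera has in their place "tool_from_camera" (4x4, takes a point from camera to tool coordinates, whose origin is the TCP and whose axes are the flange's). Camera axes: x right, y up, looking along -z (the intrinsics and any distortion apply to the point x, -y, -z); pixel columns grow to the right and rows downward; lengths in m; the calibration is good to about 2 mm. A picture is of the moment at which its call begins: read the wrist's pose just before it. calibration takes no time and is no camera call.
- ticket.sign_off(): hands the job in; it is judged then, once.
The state is a dict: "t": time; "q": joint angles; "qd": joint speeds; "tau": joint torques, N m; "tcp_pos": TCP position; "tool_rot": TCP orientation; "force": force on the tool from outside, world axes, zero at the start; "ft_torque": the same for the moment, N m; "finger_gap": opening from 0.0 (shut) to 1.0 (fully open); "gripper_force": force on a finger pad.
Only numpy, scipy, OpenCV 4.12 (cv2) and the standard library are available. Lean on these libraries where they do the work, as an engineer would, in place of code of your own. Each camera call takes 0.05 s, during which the arm holds its last target. There are 200 camera calls.

## Working session

There is one attempt and no reset: what is moved stays moved. The work goes in short steps, Python scripts to look and compute and a shell command to move; the robot and the scene stay as the last step left them, time stands still between calls to the robot, and variables do not carry over. Pictures are saved under pics/ and viewed, at most 10 in all, crops included, and the job is handed in when it is done.

```bash
ls; mkdir -p pics
python3 - <<'E'
from station import manip, viewer
import cv2, numpy as np
print(manip.sense()); print(manip.pinch_z)
for n in("scene","side","wrist"):
    im=viewer.snapshot(n); cv2.imwrite(f"pics/{n}0.png",im); c=viewer.calibration(n); print(n,{k:(np.round(v,4).tolist() if k!='x' else v) for k,v in c.items()})
a=cv2.imread("pics/scene0.png");b=cv2.imread("pics/side0.png")
E
```

```text
pics
{'t': 0.0, 'q': array([ 9.81544888e-01,  5.28464430e-01,  1.43388400e+00,  6.39366649e-06,
        1.18137563e+00, -1.78517285e-01]), 'qd': array([ 0.00097586, -0.00120026,  0.00101982, -0.00016159,  0.00039415,
       -0.00159219]), 'tau': array([-5.89371175e-04, -4.42348838e+01, -1.78026152e+01, -1.82335521e-04,
        8.42597539e-03, -8.93291201e-06]), 'tcp_pos': array([0.24913825, 0.57243534, 0.23034049]), 'tool_rot': array([ 2.03927612e-01,  9.78985390e-01, -9.87031738e-04, -4.01873828e-04]), 'force': array([-0.23343864, -0.38290487, -0.3520002 ]), 'ft_torque': array([0.04510006, 0.01389838, 0.03999242]), 'gripper_force': 0.0, 'finger_gap': 1.0003787021226036}
0.0187
scene {'fov_y': 48.921, 'cx': 251.8487, 'cy': 192.8271, 'T': [[-0.2591, -0.8342, 0.4867, 1.1087], [0.9658, -0.2183, 0.14, 0.1928], [-0.0106, 0.5063, 0.8623, 1.1262], [0.0, 0.0, 0.0, 1.0]]}
side {'fov_y': 55.8032, 'cx': 256.7395, 'cy': 194.8522, 'T': [[0.9982, 0.0517, -0.0307, 0.4523], [-0.0566, 0.6364, -0.7693, -0.7477], [-0.0202, 0.7697, 0.6381, 0.7083], [0.0, 0.0, 0.0, 1.0]]}
wrist {'fov_y': 64.3066, 'cx': 259.5672, 'cy': 190.3458, 'tool_from_camera': [[-0.0007, 0.9619, 0.2733, 0.0698], [1.0, 0.0008, -0.0003, 0.0004], [-0.0005, 0.2733, -0.9619, -0.1429], [0.0, 0.0, 0.0, 1.0]]}
```

View pics/scene0.png

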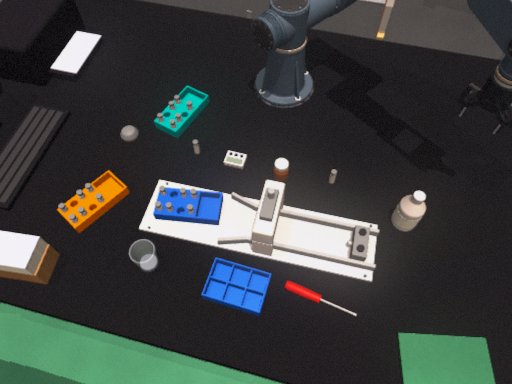

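View pics/side0.png

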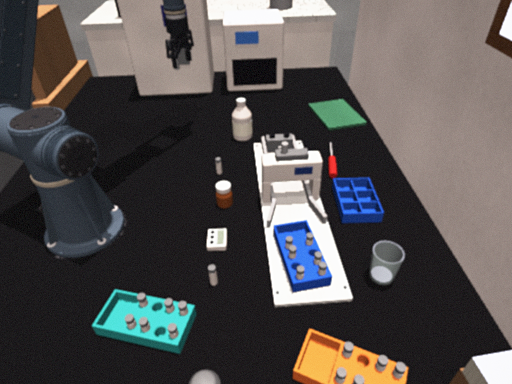

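```bash
cat > h.py <<'E'
import cv2, numpy as np
from station import manip, viewer
from scipy.spatial.transform import Rotation as R
def cam(n, s=None):
    c=viewer.calibration(n)
    if n=="wrist":
        s=s or manip.sense(); T=np.eye(4); T[:3,:3]=R.from_quat(s["tool_rot"]).as_matrix(); T[:3,3]=s["tcp_pos"]
        T=T@np.array(c["tool_from_camera"])
    else: T=np.array(c["T"])
    return T,192/np.tan(np.radians(c["fov_y"]/2)),c["cx"],c["cy"]
def cast(C,px,z):
    T,f,cx,cy=C; px=np.atleast_2d(np.float64(px))
    d=np.c_[(px[:,0]-cx)/f,-(px[:,1]-cy)/f,-np.ones(len(px))]@T[:3,:3].T
    return T[:3,3]+d*((z-T[2,3])/d[:,2])[:,None]
def proj(C,P):
    T,f,cx,cy=C; p=(np.atleast_2d(P)-T[:3,3])@T[:3,:3]
    return np.c_[cx-f*p[:,0]/p[:,2],cy+f*p[:,1]/p[:,2]]
def blobs(m,amin):
    cs,_=cv2.findContours(m.astype(np.uint8)*255,cv2.RETR_EXTERNAL,cv2.CHAIN_APPROX_NONE)
    return [c[:,0,:] for c in cs if cv2.contourArea(c)>=amin]
E
python3 - <<'E'
from h import *
for n,roi,vr in(("scene",(140,180,385,280),[(186,136,206,158),(324,164,344,188)]),("side",(248,135,350,305),[(203,260,222,290),(210,152,228,178)])):
    im=cv2.imread(f"pics/{n}0.png"); C=cam(n); hsv=cv2.cvtColor(im,cv2.COLOR_BGR2HSV)
    for x0,y0,x1,y1 in vr:
        m=np.zeros(im.shape[:2],bool); m[y0:y1,x0:x1]=im[y0:y1,x0:x1].max(2)>70
        ys,xs=np.nonzero(m); c=(xs.mean(),ys.mean()); print(n,"vial",c,len(xs),xs.min(),xs.max(),ys.min(),ys.max(),cast(C,c,.03).round(4))
    m=(hsv[...,0]>100)&(hsv[...,0]<125)&(hsv[...,1]>150)&(hsv[...,2]>60)
    for b in blobs(m,300):
        r=cv2.minAreaRect(cast(C,b,.034+.012)[:,:2].astype(np.float32)); print(n,"blue",b.mean(0),r)
    m=np.zeros(im.shape[:2],bool); x0,y0,x1,y1=roi; m[y0:y1,x0:x1]=(hsv[y0:y1,x0:x1,1]<70)&(hsv[y0:y1,x0:x1,2]>110)
    b=max(blobs(m,1000),key=len); p=cv2.approxPolyDP(b.reshape(-1,1,2),4,True)[:,0]
    print(n,np.c_[p,cast(C,p,.012)[:,:2].round(4)].tolist())
E
```

```text
scene vial (np.float64(195.77380952380952), np.float64(146.01190476190476)) 84 192 199 139 153 [[ 0.3665 -0.2056  0.03  ]]
scene vial (np.float64(332.5111111111111), np.float64(175.95555555555555)) 90 329 337 169 183 [[0.369  0.2394 0.03  ]]
scene blue [236.65463918 285.87628866] ((0.7810602188110352, 0.0505407489836216), (0.16240142285823822, 0.11885439604520798), 87.64187622070312)
scene blue [186.81818182 204.62727273] ((0.5857669711112976, -0.15230360627174377), (0.10561234503984451, 0.19012071192264557), 9.081124305725098)
scene [[140.0, 223.0, 0.6629, -0.2803], [143.0, 230.0, 0.6818, -0.2629], [372.0, 279.0, 0.6599, 0.3993], [372.0, 270.0, 0.6342, 0.3962], [342.0, 263.0, 0.635, 0.3133], [375.0, 267.0, 0.6234, 0.4032], [376.0, 236.0, 0.5285, 0.395], [369.0, 232.0, 0.5209, 0.374], [379.0, 231.0, 0.5104, 0.4015], [377.0, 224.0, 0.4893, 0.3934], [283.0, 205.0, 0.4971, 0.1136], [285.0, 184.0, 0.4232, 0.103], [265.0, 180.0, 0.4247, 0.0396], [259.0, 200.0, 0.4987, 0.0394], [222.0, 192.0, 0.5001, -0.0774], [218.0, 225.0, 0.6106, -0.0558], [156.0, 219.0, 0.6385, -0.2394], [153.0, 208.0,
[... 534 characters left out ...]
5759016871452332, -0.1726466417312622), (0.09407364577054977, 0.20542149245738983), 8.2159423828125)
side blue [356.8404908  199.99386503] ((0.7636667490005493, 0.015143699944019318), (0.1977778822183609, 0.12117186188697815), 87.48360443115234)
side [[262.0, 136.0, 0.525, 0.4345], [253.0, 149.0, 0.4871, 0.3477], [274.0, 304.0, 0.5025, -0.2878], [349.0, 300.0, 0.6691, -0.2893], [329.0, 224.0, 0.6754, -0.0485], [309.0, 206.0, 0.6336, 0.0292], [302.0, 184.0, 0.6292, 0.1332], [326.0, 217.0, 0.6729, -0.0204], [318.0, 194.0, 0.6695, 0.081], [319.0, 151.0, 0.7169, 0.3144], [308.0, 151.0, 0.6787, 0.3177], [293.0, 135.0, 0.6411, 0.4313], [266.0, 135.0, 0.5405, 0.4405], [265.0, 140.0, 0.5341, 0.405]]
```

Scene: the rack is at px (190,205) and the loose vials at (196,147) and (333,176). Deck axis runs about +y, origin near (0.582, 0.086) and yaw about 0.02. First I'll turn the tool to the rack's heading, then go to vial_2.

```bash
cat >> h.py <<'E'
def go(tgt,tcp=None):
    """remaining shift to tgt in tool axes, cm, and heading in deg"""
    s=manip.sense(); Rm=R.from_quat(s["tool_rot"]).as_matrix()
    return (Rm.T@(np.array(tgt)-s["tcp_pos"])*100).round(2), np.degrees(np.arctan2(Rm[1,0],Rm[0,0])).round(2), Rm[:,2].round(3)
E
python3 -m creep '[{"slide":[0,0,0],"angular":[0,0,0.112],"claw":1},{"slide":[0,0,0],"angular":[0,0,0.112],"claw":1},{"slide":[0,0,0],"angular":[0,0,0.112],"claw":1},{"slide":[0,0,0],"angular":[0,0,0.112],"claw":1},{"slide":[0,0,0],"angular":[0,0,0.112],"claw":1},{"slide":[0,0,0],"angular":[0,0,0.112],"claw":1},{"slide":[0,0,0],"angular":[0,0,0.112],"claw":1},{"slide":[0,0,0],"angular":[0,0,0.112],"claw":1},{"slide":[0,0,0],"angular":[0,0,0.112],"claw":1}]' 30
python3 -c "
from h import *
print(go([.369,.235,.15]),manip.sense()['tcp_pos'])"
```

```text
t: 0.9
tcp_pos: [0.2494, 0.5727, 0.2309]
tool_rot: [0.653, 0.757, -0.0, 0.0]
force: [0.6, 0.9, -0.4]
finger_gap: 0.997
gripper_force: 0.0
(array([-35.15,   6.91,   8.11]), np.float64(98.39), array([-0.001, -0.001, -1.   ])) [0.24937306 0.57273435 0.23086207]
```

```bash
python3 -m creep '[{"slide":[-3.9,0.77,0.8],"angular":[0,0,0],"claw":1},{"slide":[-3.9,0.77,0.9],"angular":[0,0,0],"claw":1},{"slide":[-3.9,0.77,0.9],"angular":[0,0,0],"claw":1},{"slide":[-3.9,0.77,0.9],"angular":[0,0,0],"claw":1},{"slide":[-3.9,0.77,0.9],"angular":[0,0,0],"claw":1},{"slide":[-3.9,0.77,0.9],"angular":[0,0,0],"claw":1},{"slide":[-3.9,0.77,0.9],"angular":[0,0,0],"claw":1},{"slide":[-3.9,0.77,0.9],"angular":[0,0,0],"claw":1},{"slide":[-3.9,0.77,0.9],"angular":[0,0,0],"claw":1},{"slide":[0,0,0],"angular":[0,0,0],"claw":1}]'
cat > look.py <<'E'
import sys; from h import *
s=manip.sense(); im=viewer.snapshot("wrist"); cv2.imwrite(f"pics/{sys.argv[1]}.png",im); np.save(f"pics/{sys.argv[1]}.npy",cam("wrist",s)[0])
print(s["tcp_pos"])
E
python3 look.py w1; python3 -c "
from h import *
print(go([.369,.235,.14]))"
```

```text
t: 1.73
tcp_pos: [0.3727, 0.231, 0.15]
tool_rot: [0.654, 0.756, -0.002, -0.0]
force: [-0.7, 1.1, 0.8]
finger_gap: 1.0
gripper_force: 0.0
[0.37267719 0.23095675 0.15002643]
(array([ 0.21, -0.28,  1.06]), np.float64(98.29), array([-0.002, -0.001, -1.   ]))
```

View pics/w1.png

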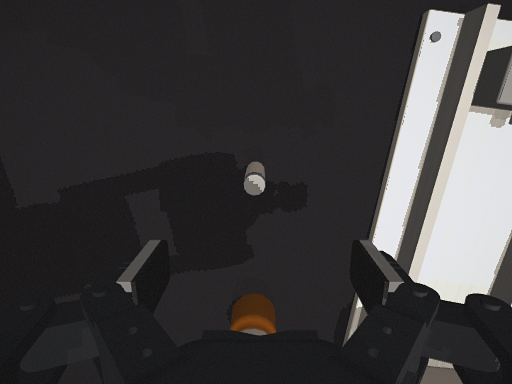

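Vial_2 stands at px (255,178), with its cap top at about (254,185); the amber jar is behind at (253,315), between the fingers' lower parts.

```bash
cat >> h.py <<'E'
def wc(n):
    T,f,cx,cy=cam("wrist"); return np.load(f"pics/{n}.npy"),f,cx,cy
def vial(n,box,thr=70):
    im=cv2.imread(f"pics/{n}.png"); x0,y0,x1,y1=box; m=im[y0:y1,x0:x1].max(2)>thr
    b=max(blobs(m,20),key=len)+[x0,y0]; lo,hi=b.min(0),b.max(0)+1; r=(hi[0]-lo[0])/2; c=(lo+hi)/2
    top=(c[0],hi[1]-r); print("box",lo,hi,"top",top,cast(wc(n),top,.056).round(4)); return cast(wc(n),top,.056)[0]
E
python3 -c "
from h import *
v=vial('w1',(235,150,280,205))
print(go([v[0],v[1],.026]), cast(wc('w1'),(253,315),.06))"
```

```text
box [244 162] [265 195] top (np.float64(254.5), np.float64(184.5)) [[0.3672 0.2376 0.056 ]]
(array([ 0.5 , -0.4 , 12.46]), np.float64(98.29), array([-0.002, -0.001, -1.   ])) [[0.38259567 0.11839542 0.06      ]]
```

```bash
python3 -m creep '[{"slide":[0.25,-0.2,3],"angular":[0,0,0],"claw":1},{"slide":[0.25,-0.2,3.2],"angular":[0,0,0],"claw":1},{"slide":[0,0,3.2],"angular":[0,0,0],"claw":1},{"slide":[0,0,3],"angular":[0,0,0],"claw":1},{"slide":[0,0,0],"angular":[0,0,0],"claw":-1},{"slide":[0,0,0],"angular":[0,0,0],"claw":-1},{"slide":[0,0,0],"angular":[0,0,0],"claw":-1},{"slide":[0,0,0],"angular":[0,0,0],"claw":-1},{"slide":[0,0,0],"angular":[0,0,0],"claw":-1},{"slide":[0,0,0],"angular":[0,0,0],"claw":-1}]' 30
python3 -c "
from h import *
s=manip.sense();print(s['gripper_force'],s['finger_gap'],s['tcp_pos'])"
```

```text
t: 2.62
tcp_pos: [0.3676, 0.2414, 0.0291]
tool_rot: [0.651, 0.759, 0.002, 0.001]
force: [0.2, 0.7, 5.3]
finger_gap: 0.197
gripper_force: 31.3
31.270912885665894 0.19726232359013227 [0.36759243 0.24143159 0.02909938]
```

```bash
python3 -m creep '[{"slide":[0,0,-2],"angular":[0,0,0],"claw":-1},{"slide":[0,0,-3.8],"angular":[0,0,0],"claw":-1},{"slide":[0,0,-3.8],"angular":[0,0,0],"claw":-1},{"slide":[0,0,-3.8],"angular":[0,0,0],"claw":-1},{"slide":[0,0,-3.8],"angular":[0,0,0],"claw":-1},{"slide":[0,0,-3.8],"angular":[0,0,0],"claw":-1},{"slide":[0,0,0],"angular":[0,0,0],"claw":-1}]' 30
python3 -c "
from h import *
print(go([.585,-.13,.24]))"
```

```text
t: 3.2
tcp_pos: [0.3705, 0.2424, 0.245]
tool_rot: [0.651, 0.759, 0.008, 0.004]
force: [1.0, -0.2, 0.2]
finger_gap: 0.198
gripper_force: 30.7
(array([-40.07,  15.54,   0.64]), np.float64(98.73), array([ 0.017,  0.006, -1.   ]))
```

```bash
python3 -m creep '[{"slide":[-3.8,1.48,0],"angular":[0,0,0],"claw":-1},{"slide":[-3.8,1.48,0],"angular":[0,0,0],"claw":-1},{"slide":[-3.8,1.48,0],"angular":[0,0,0],"claw":-1},{"slide":[-3.8,1.48,0],"angular":[0,0,0],"claw":-1},{"slide":[-3.8,1.48,0],"angular":[0,0,0],"claw":-1},{"slide":[-3.8,1.48,0],"angular":[0,0,0],"claw":-1},{"slide":[-3.8,1.48,0],"angular":[0,0,0],"claw":-1},{"slide":[-3.8,1.48,0],"angular":[0,0,0],"claw":-1},{"slide":[-3.8,1.48,0],"angular":[0,0,0],"claw":-1},{"slide":[-3.8,1.48,0],"angular":[0,0,0],"claw":-1}]'
python3 -m creep '[{"slide":[-2,0.7,0.5],"angular":[0,0,0],"claw":-1},{"slide":[0,0,0],"angular":[0,0,0],"claw":-1},{"slide":[0,0,0],"angular":[0,0,0],"claw":-1}]'
python3 look.py w2
```

```text
t: 4.03
tcp_pos: [0.5704, -0.1142, 0.2377]
tool_rot: [0.652, 0.759, 0.0, 0.0]
force: [0.4, 0.9, 0.5]
finger_gap: 0.196
gripper_force: 30.7
t: 4.28
tcp_pos: [0.5797, -0.132, 0.2319]
tool_rot: [0.652, 0.758, -0.0, -0.001]
force: [0.3, 0.3, -0.7]
finger_gap: 0.196
gripper_force: 30.7
[ 0.57971871 -0.13201738  0.23189279]
```

View pics/w2.png

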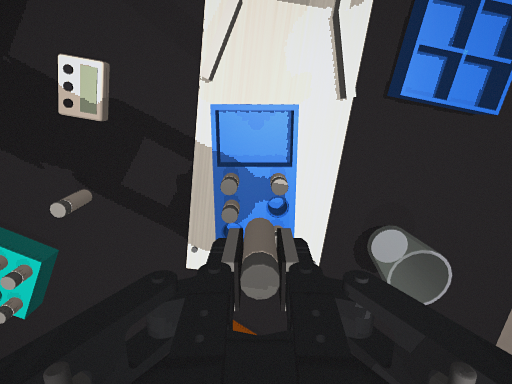

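Pocket_b is the dark ellipse at px (278,206), the rack's nose edge is at row 104 (columns 211–298), and the held vial's cap is centred near (261,281).

```bash
cat > m2.py <<'E'
import sys; from h import *
n=sys.argv[1]; C=wc(n); im=cv2.imread(f"pics/{n}.png"); hsv=cv2.cvtColor(im,cv2.COLOR_BGR2HSV)
m=(hsv[...,0]>100)&(hsv[...,0]<125)&(hsv[...,1]>120)&(hsv[...,2]>50); m[:,330:]=0
b=max(blobs(m,500),key=len); y0=b[:,1].min()
def line(p): 
    v=cv2.fitLine(p.astype(np.float32),cv2.DIST_HUBER,0,.001,.001).ravel(); return v
rows=[(r,b[b[:,1]==r,0].min(),b[b[:,1]==r,0].max()+1) for r in range(y0+8,y0+110)]; rows=np.array(rows)
L=cast(C,rows[:,[1,0]],.046)[:,:2]; Rr=cast(C,rows[:,[2,0]],.046)[:,:2]
cols=np.arange(b[:,0].min()+12,b[rows[0,0]==b[:,1],0].max()-12); N=cast(C,[(c+.5,b[b[:,0]==c,1].min()) for c in cols],.046)[:,:2]
lL,lR,lN=map(line,(L,Rr,N)); ang=lambda v:np.degrees(np.arctan(v[1]/v[0]))%180
print("angles L R N",ang(lL),ang(lR),ang(lN), "width",np.linalg.norm(L.mean(0)-Rr.mean(0)))
a=np.radians((ang(lL)+ang(lR))/2); y=np.array([np.cos(a),np.sin(a)]); x=np.array([y[1],-y[0]])
mid=(L.mean(0)+Rr.mean(0))/2; mid=mid+y*((N.mean(0)-mid)@y-.095)
print("rack",mid,"yaw",np.degrees(a)-90)
for k,(u,v) in dict(a=(-.026,-.0485),b=(.026,-.0175)).items():
    p=mid+u*x+v*y; print(k,p.round(4),proj(C,[*p,.046]).round(1))
w=(hsv[...,1]<60)&(hsv[...,2]>120)
l=[(np.nonzero(w[r])[0].min(),r) for r in range(20,180,4) if w[r,150:260].any()]
w[:,:150]=0;l=np.array([(np.nonzero(w[r])[0].min(),r) for r in range(5,220,4)],float)
D=cast(C,l,.012)[:,:2]; v=line(D); print("deck left edge",D[0],D[-1],ang(v))
E
python3 m2.py w2
python3 - <<'E'
from h import *
im=cv2.imread('pics/w2.png'); C=wc('w2'); hsv=cv2.cvtColor(im,cv2.COLOR_BGR2HSV)
g=hsv[190:225,262:295]; print(g[10:24:2,2::3,2])
c=cast(C,(260.5,281),.2319+.027); print("held top",c,go(c[0]))
E
```

```text
angles L R N 98.340805 98.36506 7.3062735 width 0.09159417473680541
rack [ 0.57792291 -0.15841725] yaw 8.352928
a [ 0.5592 -0.2102] [[232.6 232.5]]
b [ 0.6062 -0.172 ] [[277.7 207.4]]
deck left edge [0.49719507 0.0275686 ] [ 0.50224326 -0.21243192] 91.251854
[[246 184 164 239 238 237 236 125 238 238 238]
 [239 228 228 226 236 227 235  67 238 238 238]
 [238 202 230 227 227 227 150  73 124 238 238]
 [238 205 153 230 229 229  96  77 135 238 238]
 [238 207  90  84 156  79  85  75 190 238 238]
 [238 206  89  95  92  89  83  76 208 237 238]
 [237 227 135  94  93  86  80 197 238 238 238]]
held top [[ 0.58061477 -0.13543826  0.2589    ]] (array([-0.49,  0.07, -2.69]), np.float64(98.65), array([-0.002,  0.001, -1.   ]))
```

```bash
python3 -c "
from h import *
print(go([.6055,-.1674,.122]))"
```

```text
(array([-4.04,  2.07, 10.99]), np.float64(98.65), array([-0.002,  0.001, -1.   ]))
```

```bash
python3 -m creep '[{"slide":[-2.0,1.0,0],"angular":[0,0,0],"claw":-1},{"slide":[-2.0,1.05,2],"angular":[0,0,0.005],"claw":-1},{"slide":[0,0,3],"angular":[0,0,0],"claw":-1},{"slide":[0,0,3],"angular":[0,0,0],"claw":-1},{"slide":[0,0,3],"angular":[0,0,0],"claw":-1},{"slide":[0,0,0],"angular":[0,0,0],"claw":-1},{"slide":[0,0,0],"angular":[0,0,0],"claw":-1},{"slide":[0,0,0],"angular":[0,0,0],"claw":-1}]'
python3 look.py w3; python3 -c "
from h import *
print(go([.6055,-.1674,.122]))
cv2.imwrite('pics/w3c.png',cv2.resize(cv2.imread('pics/w3.png')[100:350,130:400],None,fx=2.2,fy=2.2))"
```

```text
t: 5.0
tcp_pos: [0.6073, -0.1668, 0.1241]
tool_rot: [0.653, 0.758, 0.0, 0.001]
force: [-0.7, -1.0, -0.3]
finger_gap: 0.197
gripper_force: 30.7
[ 0.6073077  -0.16677811  0.12409207]
(array([ 0.02, -0.24,  0.28]), np.float64(98.48), array([ 0.004, -0.002, -1.   ]))
```

View pics/w3c.png

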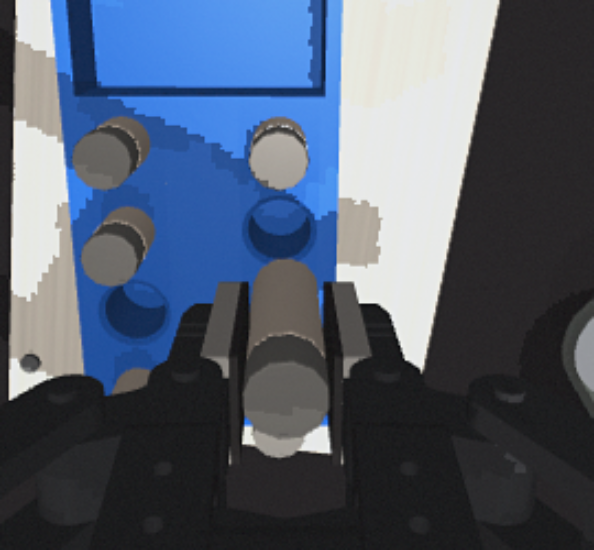

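The rim of pocket_b is centred at about px (257.3,203.6) and pocket_a at (191.8,240.5). The vial's bottom front edge is at about (259.5,217.7).

```bash
python3 - <<'E'
from h import *
C=wc('w3'); s=manip.sense(); im=cv2.imread('pics/w3.png').astype(int)
# rim of pockets: darker-blue ellipse -> fit on mask
hsv=cv2.cvtColor(im.astype(np.uint8),cv2.COLOR_BGR2HSV)
for nm,(x,y) in dict(b=(257,204),a=(192,240)).items():
    print(nm,"eye",cast(C,(x+.3,y),.046).round(4), "tool cm",go(cast(C,(x+.3,y),.046)[0])[0])
    print(hsv[y-20:y+20,x,2].tolist()); print(hsv[y,x-20:x+20,2].tolist())
z=s['tcp_pos'][2]-.029
f=cast(C,(259.5,217.7),z); print("vial bottom front",go(f[0])[0],"minus radius .9 cm in x")
x0,x1=(130+250/2.2,130+322/2.2); y=100+295/2.2
print("sides",go(cast(C,(x0,y),z+.005)[0])[0],go(cast(C,(x1,y),z+.005)[0])[0])
t=cast(C,(130+286/2.2,100+398/2.2),z+.056); print("cap top",go(t[0])[0])
E
python3 m2.py w3
```

```text
b eye [[ 0.6062 -0.1707  0.046 ]] tool cm [-0.29 -0.25  7.88]
[165, 164, 140, 149, 145, 109, 132, 172, 168, 169, 167, 168, 167, 167, 167, 146, 145, 147, 146, 145, 146, 147, 143, 81, 85, 87, 87, 88, 87, 86, 86, 87, 86, 85, 109, 104, 103, 103, 104, 102]
[167, 169, 169, 132, 132, 120, 74, 75, 77, 78, 78, 75, 108, 141, 146, 147, 146, 147, 146, 145, 146, 146, 147, 146, 146, 148, 143, 127, 97, 81, 81, 82, 77, 73, 118, 134, 131, 167, 166, 167]
a eye [[ 0.5598 -0.2078  0.046 ]] tool cm [-3.28 -5.38  7.87]
[54, 51, 81, 138, 164, 164, 161, 141, 139, 165, 163, 161, 142, 142, 143, 144, 143, 141, 106, 79, 81, 83, 84, 84, 84, 85, 86, 85, 84, 85, 84, 83, 83, 94, 141, 130, 140, 149, 141, 142]
[161, 161, 154, 131, 130, 135, 74, 71, 74, 75, 76, 77, 78, 78, 80, 79, 81, 81, 81, 82, 81, 82, 81, 80, 82, 79, 81, 81, 82, 83, 82, 85, 80, 104, 133, 153, 164, 165, 163, 164]
vial bottom front [ 0.5  -0.07  2.9 ] minus radius .9 cm in x
sides [-0.34 -1.    2.4 ] [-0.34  0.93  2.4 ]
cap top [-0.25 -0.03 -2.7 ]
angles L R N 98.3995 98.88003 8.469042 width 0.09173866535267933
rack [ 0.57798723 -0.15820075] yaw 8.639755
a [ 0.5596 -0.2101] [[191.8 242.6]]
b [ 0.6063 -0.1716] [[257.3 205.2]]
deck left edge [ 0.51467938 -0.03905906] [ 0.51494588 -0.20803347] 92.835014
```

```bash
python3 -m creep '[{"slide":[0.05,-0.23,1],"angular":[0,0,0],"claw":-1},{"slide":[0,0,2],"angular":[0,0,0],"claw":-1},{"slide":[0,0,1.5],"angular":[0,0,0],"claw":-1},{"slide":[0,0,0],"angular":[0,0,0],"claw":-1},{"slide":[0,0,0.5],"angular":[0,0,0],"claw":-1},{"slide":[0,0,0.5],"angular":[0,0,0],"claw":-1},{"slide":[0,0,0.4],"angular":[0,0,0],"claw":-1},{"slide":[0,0,0],"angular":[0,0,0],"claw":-1}]' 25
python3 -c "
from h import *
print(go([.6063,-.167,.05]))"
```

```text
t: 5.72
tcp_pos: [0.6042, -0.1673, 0.0632]
tool_rot: [0.653, 0.757, -0.0, -0.0]
force: [-0.9, -0.2, -0.2]
finger_gap: 0.195
gripper_force: 30.7
(array([-0.  ,  0.22,  1.32]), np.float64(98.42), array([-0.,  0., -1.]))
```

```bash
python3 -m creep '[{"slide":[0,0.1,0.4],"angular":[0,0,0],"claw":-1},{"slide":[0,0,0.4],"angular":[0,0,0],"claw":-1},{"slide":[0,0,0.3],"angular":[0,0,0],"claw":-1},{"slide":[0,0,0],"angular":[0,0,0],"claw":-1},{"slide":[0,0,0],"angular":[0,0,0],"claw":-0.3},{"slide":[0,0,0],"angular":[0,0,0],"claw":-0.3},{"slide":[0,0,0],"angular":[0,0,0],"claw":-0.3}]' 25
python3 -m creep '[{"slide":[0,0,-1.5],"angular":[0,0,0],"claw":-0.3},{"slide":[0,0,-3],"angular":[0,0,0],"claw":-0.3},{"slide":[0,0,-3],"angular":[0,0,0],"claw":-0.3},{"slide":[0,0,-3],"angular":[0,0,0],"claw":-0.3},{"slide":[0,0,0],"angular":[0,0,0],"claw":1},{"slide":[0,0,0],"angular":[0,0,0],"claw":1}]'
python3 look.py w4; python3 -c "
from h import *
print(go([.368,-.208,.17]))
cv2.imwrite('pics/w4c.png',cv2.resize(cv2.imread('pics/w4.png')[60:300,100:400],None,fx=2,fy=2))"
```

```text
t: 6.3
tcp_pos: [0.6054, -0.1672, 0.0525]
tool_rot: [0.653, 0.757, 0.0, 0.0]
force: [-0.7, 0.4, -0.2]
finger_gap: 0.35
gripper_force: 0.0
t: 6.8
tcp_pos: [0.6067, -0.1678, 0.1599]
tool_rot: [0.653, 0.757, 0.001, 0.003]
force: [0.1, -0.1, -0.5]
finger_gap: 0.619
gripper_force: 0.0
[ 0.60666396 -0.1678084   0.15992922]
(array([ -0.56, -24.08,  -1.22]), np.float64(98.42), array([ 0.001, -0.001, -1.   ]))
```

View pics/w4c.png

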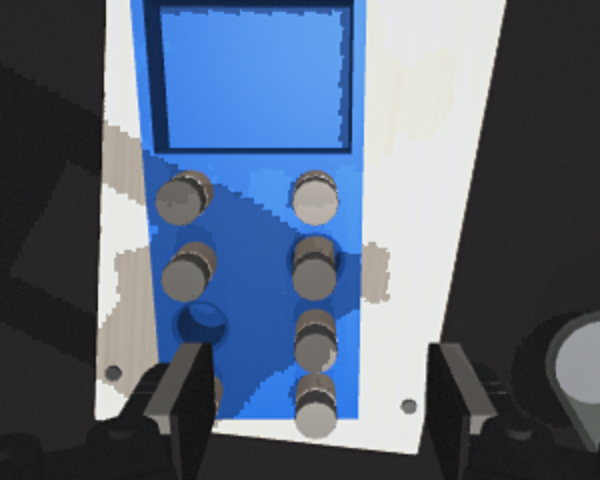

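Vial_2 stands in pocket_b (crop (315,275)), level with its neighbours. Pocket_a is empty at crop (201,325). Next, vial_1.

```bash
python3 -m creep '[{"slide":[0,-4,-0.2],"angular":[0,0,0],"claw":1},{"slide":[0,-4,0],"angular":[0,0,0],"claw":1},{"slide":[-0.3,-4,0],"angular":[0,0,0],"claw":1},{"slide":[-0.3,-4,0],"angular":[0,0,0],"claw":1},{"slide":[0,-4,0],"angular":[0,0,0],"claw":1},{"slide":[0,-4,0],"angular":[0,0,0],"claw":1},{"slide":[0,0,0],"angular":[0,0,0],"claw":1},{"slide":[0,0,0],"angular":[0,0,0],"claw":1},{"slide":[0,0,0],"angular":[0,0,0],"claw":1}]'
python3 look.py w5; python3 -c "
from h import *
C=wc('w5'); print(proj(C,[.367,-.208,.03]))
p=proj(C,[.367,-.208,.03])[0].astype(int)
v=vial('w5',(p[0]-25,p[1]-30,p[0]+25,p[1]+32))
print(go([v[0],v[1],.026]))"
```

```text
t: 7.6
tcp_pos: [0.3688, -0.2086, 0.1588]
tool_rot: [0.654, 0.757, 0.0, -0.0]
force: [1.0, 0.1, -0.3]
finger_gap: 1.0
gripper_force: 0.0
[ 0.36883076 -0.20857686  0.15882839]
[[257.88112342 181.95185918]]
box [245 166] [266 199] top (np.float64(255.5), np.float64(188.5)) [[ 0.3651 -0.2073  0.056 ]]
(array([ 0.21, -0.43, 13.3 ]), np.float64(98.43), array([ 0.001, -0.   , -1.   ]))
```

```bash
python3 -m creep '[{"slide":[0.1,-0.2,3.2],"angular":[0,0,0],"claw":1},{"slide":[0.1,-0.2,3.2],"angular":[0,0,0],"claw":1},{"slide":[0,0,3.3],"angular":[0,0,0],"claw":1},{"slide":[0,0,3.3],"angular":[0,0,0],"claw":1},{"slide":[0,0,0],"angular":[0,0,0],"claw":-1},{"slide":[0,0,0],"angular":[0,0,0],"claw":-1},{"slide":[0,0,0],"angular":[0,0,0],"claw":-1},{"slide":[0,0,0],"angular":[0,0,0],"claw":-1},{"slide":[0,0,0],"angular":[0,0,0],"claw":-1},{"slide":[0,0,0],"angular":[0,0,0],"claw":-1}]' 30
python3 -m creep '[{"slide":[0,0,-2],"angular":[0,0,0],"claw":-1},{"slide":[0,0,-3],"angular":[0,0,0],"claw":-1},{"slide":[0,0,-3],"angular":[0,0,0],"claw":-1},{"slide":[0,0,-2],"angular":[0,0,0],"claw":-1},{"slide":[0,0,0],"angular":[0,0,0],"claw":-1}]'
python3 -c "
from h import *
print(go([.559,-.206,.124]))"
```

```text
t: 8.48
tcp_pos: [0.3656, -0.2078, 0.0314]
tool_rot: [0.653, 0.757, -0.0, 0.003]
force: [0.8, 0.3, 7.5]
finger_gap: 0.198
gripper_force: 29.9
t: 8.9
tcp_pos: [0.3664, -0.2087, 0.1339]
tool_rot: [0.653, 0.757, -0.0, 0.005]
force: [-0.4, -0.3, 0.9]
finger_gap: 0.199
gripper_force: 29.5
(array([-2.55, 19.09,  1.14]), np.float64(98.43), array([ 0.008, -0.008, -1.   ]))
```

```bash
python3 -m creep '[{"slide":[-0.5,3.8,0],"angular":[0,0,0],"claw":-1},{"slide":[-0.5,3.8,0],"angular":[0,0,0],"claw":-1},{"slide":[-0.5,3.8,0],"angular":[0,0,0],"claw":-1},{"slide":[-0.5,3.8,0],"angular":[0,0,0],"claw":-1},{"slide":[-0.5,3.9,0.8],"angular":[0,0,0],"claw":-1},{"slide":[0,0,0],"angular":[0,0,0],"claw":-1},{"slide":[0,0,0],"angular":[0,0,0],"claw":-1},{"slide":[0,0,0],"angular":[0,0,0],"claw":-1}]'
python3 look.py w6; python3 -c "
from h import *
cv2.imwrite('pics/w6c.png',cv2.resize(cv2.imread('pics/w6.png')[100:350,130:400],None,fx=2.2,fy=2.2))"
```

```text
t: 9.57
tcp_pos: [0.5557, -0.2029, 0.1207]
tool_rot: [0.653, 0.757, -0.0, -0.001]
force: [-1.5, -0.4, -0.6]
finger_gap: 0.199
gripper_force: 29.6
[ 0.55571412 -0.20286967  0.12072819]
```

View pics/w6c.png

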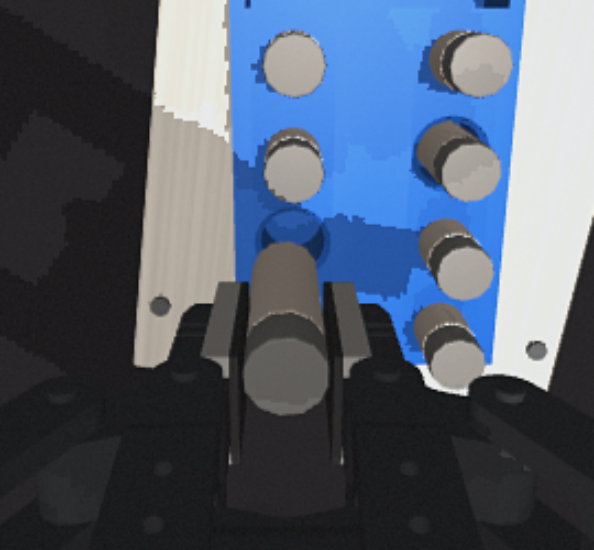

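Pocket_a's rim is centred at about px (263.2,209), the vial's front bottom edge at (259.5,210) and its cap top at (260,271).

Run:
```python
from h import *
C=wc('w6'); s=manip.sense(); z=s['tcp_pos'][2]-.031
print("tcp now",s['tcp_pos'])
print("pocket a",cast(C,(263.2,209.1),.046).round(4),go(cast(C,(263.2,209.1),.046)[0])[0],"w3 model",go([.5597,-.2095,.046])[0])
print("front",go(cast(C,(259.5,210),z)[0])[0],"cap",go(cast(C,(260,271),z+.056)[0])[0])
```

```text
tcp now [ 0.55526371 -0.20298481  0.12096184]
pocket a [[ 0.5591 -0.2089  0.046 ]] [-0.65  0.31  7.49] w3 model [-0.72  0.36  7.49]
front [0.84 0.03 3.1 ] cap [ 0.03  0.06 -2.5 ]
```

```bash
python3 -m creep '[{"slide":[-0.68,0.3,0],"angular":[0,0,0],"claw":-1},{"slide":[0,0,2],"angular":[0,0,0],"claw":-1},{"slide":[0,0,1.9],"angular":[0,0,0],"claw":-1},{"slide":[0,0,0],"angular":[0,0,0],"claw":-1},{"slide":[0,0,0.5],"angular":[0,0,0],"claw":-1},{"slide":[0,0,0.5],"angular":[0,0,0],"claw":-1},{"slide":[0,0,0.4],"angular":[0,0,0],"claw":-1},{"slide":[0,0,0],"angular":[0,0,0],"claw":-1}]' 25
python3 -c "
from h import *
print(go([.5594,-.2092,.054]))"
```

```text
t: 10.28
tcp_pos: [0.5608, -0.21, 0.0682]
tool_rot: [0.653, 0.757, -0.0, -0.0]
force: [0.1, 0.1, -0.2]
finger_gap: 0.199
gripper_force: 29.6
(array([ 0.1 , -0.12,  1.42]), np.float64(98.41), array([-0.,  0., -1.]))
```

```bash
python3 -m creep '[{"slide":[0.05,-0.1,0.5],"angular":[0,0,0],"claw":-1},{"slide":[0,0,0.5],"angular":[0,0,0],"claw":-1},{"slide":[0,0,0.4],"angular":[0,0,0],"claw":-1},{"slide":[0,0,0],"angular":[0,0,0],"claw":-1},{"slide":[0,0,0],"angular":[0,0,0],"claw":-0.3},{"slide":[0,0,0],"angular":[0,0,0],"claw":-0.3},{"slide":[0,0,0],"angular":[0,0,0],"claw":-0.3},{"slide":[0,0,0],"angular":[0,0,0],"claw":-0.3}]' 25
python3 -m creep '[{"slide":[0,0,-1.5],"angular":[0,0,0],"claw":-0.3},{"slide":[0,0,-3],"angular":[0,0,0],"claw":-0.3},{"slide":[0,0,-4],"angular":[0,0,0],"claw":-0.3},{"slide":[0,0,-4],"angular":[0,0,0],"claw":-0.3},{"slide":[0,0,-2],"angular":[0,0,0],"claw":0.2},{"slide":[0,0,0],"angular":[0,0,0],"claw":0.2},{"slide":[0,0,0],"angular":[0,0,0],"claw":0.2}]'
python3 look.py w7; python3 m2.py w7
```

```text
t: 10.95
tcp_pos: [0.5602, -0.2096, 0.0546]
tool_rot: [0.653, 0.757, 0.0, 0.0]
force: [-0.9, 0.3, -0.9]
finger_gap: 0.351
gripper_force: 0.0
t: 11.53
tcp_pos: [0.5607, -0.21, 0.2012]
tool_rot: [0.653, 0.757, 0.0, 0.002]
force: [-0.3, 0.0, -1.1]
finger_gap: 0.602
gripper_force: 0.0
[ 0.56068428 -0.20996515  0.20120415]
angles L R N 98.529144 102.03281 8.42101 width 0.08610217468365666
rack [ 0.57653409 -0.15824976] yaw 10.280968
a [ 0.5596 -0.2106] [[258.1 176.3]]
b [ 0.6052 -0.1708] [[310.5 143.5]]
deck left edge [ 0.49800497 -0.0567433 ] [ 0.50334226 -0.27602997] 91.22547
```

View pics/w7.png

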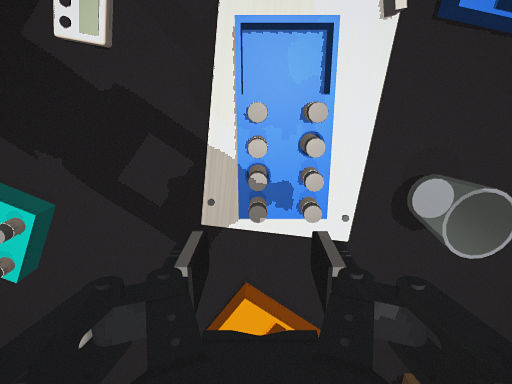

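All eight places are filled and level; the vial in pocket_a is at (258,178). Deck end corners are visible at about (202,224) and (349,241).

Run:
```python
from h import *
C=wc('w7'); im=cv2.imread('pics/w7.png'); hsv=cv2.cvtColor(im,cv2.COLOR_BGR2HSV)
w=((hsv[...,1]<90)&(hsv[...,2]>110)).astype(np.uint8); w[:,:190]=0; w[:,415:]=0; w[245:]=0
def edge(pts):
    P=cast(C,pts,.012)[:,:2].astype(np.float32); v=cv2.fitLine(P,cv2.DIST_HUBER,0,.001,.001).ravel(); return v,P
rows=range(20,200,4)
L,_=edge([(np.nonzero(w[r])[0].min(),r+.5) for r in rows]); Rr,_=edge([(np.nonzero(w[r])[0].max()+1,r+.5) for r in rows])
cols=range(215,325,4); B,P=edge([(c+.5,np.nonzero(w[:,c])[0].max()+1) for c in cols])
for n,v in zip("LRB",(L,Rr,B)): print(n,v.round(4),np.degrees(np.arctan(v[1]/v[0])))
def inter(a,b): return a[2:]+a[:2]*np.linalg.solve(np.c_[a[:2],-b[:2]],b[2:]-a[2:])[0]
l,r=inter(L,B),inter(Rr,B); print(l,r,np.linalg.norm(l-r)); m=(l+r)/2; a=np.radians(91.2); print("origin",m+.37*np.array([np.cos(a),np.sin(a)]))
```

```text
L [ 0.0218 -0.9998  0.5005 -0.1561] -88.74901
R [ 0.0215 -0.9998  0.6748 -0.1215] -88.770325
B [ 0.9998  0.0209  0.573  -0.2844] 1.1961169
[ 0.5033539  -0.28580686] [ 0.6782261  -0.28215566] 0.17491034
origin [0.58304134 0.08593759]
```

Deck origin is (0.583,0.0859), yaw 1.23°. The rack sits 10 mm to the −x side and about 7° skew. I'll press its right wall from inside the well, ahead of its centre, to square and centre it together.

```bash
python3 -m creep '[{"slide":[0,0,0],"angular":[0,0,0.063],"claw":-1},{"slide":[0,0,0],"angular":[0,0,0.063],"claw":-1},{"slide":[0,0,0],"angular":[0,0,0],"claw":-1},{"slide":[0,0,0],"angular":[0,0,0],"claw":-1}]'
python3 -c "
from h import *
print(go([.582,-.112,.028]))"
```

```text
t: 11.92
tcp_pos: [0.5589, -0.209, 0.1975]
tool_rot: [0.699, 0.715, -0.0, -0.002]
force: [-0.3, 0.1, -0.7]
finger_gap: 0.033
gripper_force: 0.0
(array([ 9.61,  2.58, 16.96]), np.float64(91.29), array([-0.003,  0.002, -1.   ]))
```

```bash
python3 -m creep '[{"slide":[3.2,0.85,0.9],"angular":[0,0,0],"claw":-1},{"slide":[3.2,0.85,2],"angular":[0,0,0],"claw":-1},{"slide":[3.2,0.85,2],"angular":[0,0,0],"claw":-1},{"slide":[0,0,3],"angular":[0,0,0],"claw":-1},{"slide":[0,0,3],"angular":[0,0,0],"claw":-1},{"slide":[0,0,3],"angular":[0,0,0],"claw":-1},{"slide":[0,0,2],"angular":[0,0,0],"claw":-1},{"slide":[0,0,0.7],"angular":[0,0,0],"claw":-1},{"slide":[0,0,0],"angular":[0,0,0],"claw":-1},{"slide":[0,0,0],"angular":[0,0,0],"claw":-1}]'
python3 -c "
from h import *
print(go([.6138,-.1115,.028]))"
```

```text
t: 12.75
tcp_pos: [0.5835, -0.1132, 0.0332]
tool_rot: [0.699, 0.715, -0.0, -0.0]
force: [0.8, 0.2, -0.7]
finger_gap: 0.003
gripper_force: 0.0
(array([0.1 , 3.03, 0.52]), np.float64(91.23), array([-0.,  0., -1.]))
```

Fingers are in the well, 15 mm above its floor. I'll push gently towards +x.

```bash
python3 -m creep '[{"slide":[0,0.4,0.2],"angular":[0,0,0],"claw":-1},{"slide":[0,0.4,0],"angular":[0,0,0],"claw":-1},{"slide":[0,0.3,0],"angular":[0,0,0],"claw":-1},{"slide":[0,0.2,0],"angular":[0,0,0],"claw":-1},{"slide":[0,0.2,0],"angular":[0,0,0],"claw":-1},{"slide":[0,0.2,0],"angular":[0,0,0],"claw":-1},{"slide":[0,0.2,0],"angular":[0,0,0],"claw":-1},{"slide":[0,0.2,0],"angular":[0,0,0],"claw":-1}]'
python3 -m creep '[{"slide":[0,0.2,0],"angular":[0,0,0],"claw":-1},{"slide":[0,0.2,0],"angular":[0,0,0],"claw":-1},{"slide":[0,0.2,0],"angular":[0,0,0],"claw":-1},{"slide":[0,0.2,0],"angular":[0,0,0],"claw":-1},{"slide":[0,0.1,0],"angular":[0,0,0],"claw":-1},{"slide":[0,0,0],"angular":[0,0,0],"claw":-1}]'
python3 -c "
from h import *
print(go([.6138,-.1115,.028]))"
```

```text
t: 13.42
tcp_pos: [0.6034, -0.1125, 0.0314]
tool_rot: [0.7, 0.715, -0.001, -0.001]
force: [-4.7, -2.2, 3.8]
finger_gap: 0.0
gripper_force: 2.2
t: 13.92
tcp_pos: [0.6139, -0.1125, 0.0312]
tool_rot: [0.7, 0.714, 0.0, 0.0]
force: [-3.8, -1.2, 3.4]
finger_gap: 0.0
gripper_force: 1.7
(array([ 0.1 , -0.01,  0.32]), np.float64(91.2), array([ 0.001, -0.   , -1.   ]))
```

```bash
python3 -m creep '[{"slide":[0,-1,0],"angular":[0,0,0],"claw":-1},{"slide":[0,-1,-1],"angular":[0,0,0],"claw":-1},{"slide":[0,-1,-3],"angular":[0,0,0],"claw":-1},{"slide":[0,0,-4],"angular":[0,0,0],"claw":-0.2},{"slide":[-1.5,0,-4],"angular":[0,0,0],"claw":-0.2},{"slide":[-1.5,0,-4],"angular":[0,0,0],"claw":-0.2},{"slide":[-1.5,0,-3],"angular":[0,0,0],"claw":-0.2},{"slide":[0,0,0],"angular":[0,0,0],"claw":-0.2},{"slide":[0,0,0],"angular":[0,0,0],"claw":-0.2}]'
python3 look.py w8; python3 m2.py w8
```

```text
t: 14.67
tcp_pos: [0.5863, -0.1586, 0.2227]
tool_rot: [0.7, 0.714, 0.002, 0.004]
force: [0.1, 0.0, 0.3]
finger_gap: 0.399
gripper_force: 0.0
[ 0.58629475 -0.1586345   0.2226581 ]
angles L R N 91.332245 91.40235 1.1211208 width 0.09169079586076734
rack [ 0.5877523  -0.15357355] yaw 1.3672867
a [ 0.5629 -0.2027] [[236.7 209.6]]
b [ 0.6142 -0.1704] [[284.2 182.2]]
deck left edge [0.49693592 0.00597666] [ 0.50187077 -0.22545478] 91.25716
```

```bash
python3 -m creep '[{"slide":[-3.8,0.1,0],"angular":[0,0.07,0],"claw":-0.2},{"slide":[-3.8,0.1,0],"angular":[0,0.07,0],"claw":-0.2},{"slide":[-3.8,0.1,0],"angular":[0,0.06,0],"claw":-0.2},{"slide":[-2,0,0],"angular":[0,0,0],"claw":-0.2},{"slide":[0,0,0],"angular":[0,0,0],"claw":-0.2},{"slide":[0,0,0],"angular":[0,0,0],"claw":-0.2}]'
python3 -c "
from h import *
print(go([.5907,-.282,.09]),go([.5907,-.278,.028]))"
```

```text
t: 15.22
tcp_pos: [0.589, -0.2903, 0.2044]
tool_rot: [0.697, 0.71, 0.07, -0.074]
force: [-0.5, 0.1, -0.2]
finger_gap: 0.398
gripper_force: 0.0
(array([-1.51,  0.23, 11.37]), np.float64(91.04), array([-0.007,  0.203, -0.979])) (array([-2.38,  0.26, 17.53]), np.float64(91.04), array([-0.007,  0.203, -0.979]))
```

```bash
python3 -m creep '[{"slide":[-2.4,0.25,1],"angular":[0,0,0],"claw":-0.2},{"slide":[0,0,3.5],"angular":[0,0,0],"claw":-0.2},{"slide":[0,0,3.5],"angular":[0,0,0],"claw":-0.2},{"slide":[0,0,3.5],"angular":[0,0,0],"claw":-0.2},{"slide":[0,0,3.5],"angular":[0,0,0],"claw":-0.2},{"slide":[0,0,2],"angular":[0,0,0],"claw":-0.2},{"slide":[0,0,0],"angular":[0,0,0],"claw":-0.2},{"slide":[0,0,0],"angular":[0,0,0],"claw":-0.2}]'
python3 -c "
from h import *
print(go([.5907,-.264,.028]),go([.5852,-.01,.028]))"
```

```text
t: 15.88
tcp_pos: [0.5917, -0.2768, 0.0348]
tool_rot: [0.695, 0.712, 0.07, -0.074]
force: [-0.2, 0.7, -0.5]
finger_gap: 0.399
gripper_force: 0.0
(array([ 1.12, -0.07,  0.92]), np.float64(91.31), array([-0.008,  0.202, -0.979])) (array([ 2.601e+01, -2.000e-02,  6.050e+00]), np.float64(91.31), array([-0.008,  0.202, -0.979]))
```

```bash
python3 -m creep '[{"slide":[0.3,0,0.5],"angular":[0,0,0],"claw":-0.2},{"slide":[0.3,0,0.06],"angular":[0,0,0],"claw":-0.2},{"slide":[0.3,0,0.06],"angular":[0,0,0],"claw":-0.2},{"slide":[0.3,0,0.06],"angular":[0,0,0],"claw":-0.2},{"slide":[0.3,0,0.06],"angular":[0,0,0],"claw":-0.2},{"slide":[0.3,0,0.06],"angular":[0,0,0],"claw":-0.2},{"slide":[0.3,0,0.06],"angular":[0,0,0],"claw":-0.2},{"slide":[0.3,0,0.06],"angular":[0,0,0],"claw":-0.2}]'
python3 -m creep '[{"slide":[0.39,0,0.08],"angular":[0,0,0],"claw":-0.2},{"slide":[0.39,0,0.08],"angular":[0,0,0],"claw":-0.2},{"slide":[0.39,0,0.08],"angular":[0,0,0],"claw":-0.2},{"slide":[0.39,0,0.08],"angular":[0,0,0],"claw":-0.2},{"slide":[0.39,0,0.08],"angular":[0,0,0],"claw":-0.2},{"slide":[0.39,0,0.08],"angular":[0,0,0],"claw":-0.2},{"slide":[0.39,0,0.08],"angular":[0,0,0],"claw":-0.2},{"slide":[0.39,0,0.08],"angular":[0,0,0],"claw":-0.2},{"slide":[0.39,0,0.08],"angular":[0,0,0],"claw":-0.2},{"slide":[0.39,0,0.08],"angular":[0,0,0],"claw":-0.2}]'
python3 -c "
from h import *
print(go([.5852,-.01,.028]))"
```

```text
t: 16.55
tcp_pos: [0.5926, -0.2563, 0.0323]
tool_rot: [0.696, 0.711, 0.069, -0.069]
force: [-0.7, -4.2, 0.1]
finger_gap: 0.399
gripper_force: 2.0
t: 17.38
tcp_pos: [0.5918, -0.2156, 0.0322]
tool_rot: [0.696, 0.711, 0.07, -0.07]
force: [-0.3, -5.9, 2.9]
finger_gap: 0.399
gripper_force: 2.7
(array([20.08, -0.23,  4.46]), np.float64(91.21), array([-0.002,  0.197, -0.98 ]))
```

```bash
python3 -m creep '[{"slide":[0.49,0,0.1],"angular":[0,0,0],"claw":-0.2},{"slide":[0.49,0,0.1],"angular":[0,0,0],"claw":-0.2},{"slide":[0.49,0,0.1],"angular":[0,0,0],"claw":-0.2},{"slide":[0.49,0,0.1],"angular":[0,0,0],"claw":-0.2},{"slide":[0.49,0,0.1],"angular":[0,0,0],"claw":-0.2},{"slide":[0.49,0,0.1],"angular":[0,0,0],"claw":-0.2},{"slide":[0.49,0,0.1],"angular":[0,0,0],"claw":-0.2},{"slide":[0.49,0,0.1],"angular":[0,0,0],"claw":-0.2},{"slide":[0.49,0,0.1],"angular":[0,0,0],"claw":-0.2},{"slide":[0.49,0,0.1],"angular":[0,0,0],"claw":-0.2}]'
python3 look.py w9; python3 m2.py w9 | head -2; python3 -c "
from h import *
print(go([.5852,-.01,.028]))"
```

```text
t: 18.22
tcp_pos: [0.5908, -0.1655, 0.0322]
tool_rot: [0.696, 0.711, 0.07, -0.07]
force: [0.7, -4.7, 2.2]
finger_gap: 0.404
gripper_force: 2.8
[ 0.59077587 -0.16551496  0.03219252]
angles L R N 91.30229 108.99139 1.4706217 width 0.06970354382681845
rack [ 0.58813809 -0.14756233] yaw 10.146828
(array([15.03, -0.2 ,  3.46]), np.float64(91.22), array([-0.003,  0.198, -0.98 ]))
```

```bash
python3 -m creep '[{"slide":[0.39,-0.01,0.08],"angular":[0,0,0],"claw":-0.2},{"slide":[0.39,-0.01,0.08],"angular":[0,0,0],"claw":-0.2},{"slide":[0.39,-0.01,0.08],"angular":[0,0,0],"claw":-0.2},{"slide":[0.39,-0.01,0.08],"angular":[0,0,0],"claw":-0.2},{"slide":[0.39,-0.01,0.08],"angular":[0,0,0],"claw":-0.2},{"slide":[0.39,-0.01,0.08],"angular":[0,0,0],"claw":-0.2},{"slide":[0.39,-0.01,0.08],"angular":[0,0,0],"claw":-0.2},{"slide":[0.39,-0.01,0.08],"angular":[0,0,0],"claw":-0.2},{"slide":[0.39,-0.01,0.08],"angular":[0,0,0],"claw":-0.2},{"slide":[0.39,-0.01,0.08],"angular":[0,0,0],"claw":-0.2}]'
```

```text
t: 19.1
tcp_pos: [0.5891, -0.126, 0.0321]
tool_rot: [0.696, 0.711, 0.07, -0.07]
force: [-0.2, -5.3, 3.8]
finger_gap: 0.406
gripper_force: 3.1
```

```bash
python3 -m creep '[{"slide":[0.49,-0.01,0.1],"angular":[0,0,0],"claw":-0.2},{"slide":[0.49,-0.01,0.1],"angular":[0,0,0],"claw":-0.2},{"slide":[0.49,-0.01,0.1],"angular":[0,0,0],"claw":-0.2},{"slide":[0.49,-0.01,0.1],"angular":[0,0,0],"claw":-0.2},{"slide":[0.49,-0.01,0.1],"angular":[0,0,0],"claw":-0.2},{"slide":[0.49,-0.01,0.1],"angular":[0,0,0],"claw":-0.2},{"slide":[0.49,0,0.1],"angular":[0,0,0],"claw":-0.2},{"slide":[0.49,0,0.1],"angular":[0,0,0],"claw":-0.2},{"slide":[0.49,0,0.1],"angular":[0,0,0],"claw":-0.2},{"slide":[0.49,0,0.1],"angular":[0,0,0],"claw":-0.2}]'
python3 -m creep '[{"slide":[0.49,0,0.1],"angular":[0,0,0],"claw":-0.2},{"slide":[0.49,0,0.1],"angular":[0,0,0],"claw":-0.2},{"slide":[0.49,0,0.1],"angular":[0,0,0],"claw":-0.2},{"slide":[0.49,0,0.1],"angular":[0,0,0],"claw":-0.2},{"slide":[0.49,0,0.1],"angular":[0,0,0],"claw":-0.2},{"slide":[0.49,0,0.1],"angular":[0,0,0],"claw":-0.2},{"slide":[0.49,0,0.1],"angular":[0,0,0],"claw":-0.2},{"slide":[0.49,0,0.1],"angular":[0,0,0],"claw":-0.2}]'
python3 -c "
from h import *
print(go([.5852,-.01,.028]))"
```

```text
t: 19.93
tcp_pos: [0.5874, -0.076, 0.0321]
tool_rot: [0.696, 0.711, 0.07, -0.07]
force: [1.0, -6.7, 4.7]
finger_gap: 0.401
gripper_force: 3.3
t: 20.6
tcp_pos: [0.5865, -0.036, 0.0321]
tool_rot: [0.696, 0.711, 0.07, -0.07]
force: [0.5, -7.1, 5.4]
finger_gap: 0.4
gripper_force: 3.4
(array([ 2.47, -0.08,  0.91]), np.float64(91.22), array([-0.002,  0.197, -0.98 ]))
```

```bash
python3 -m creep '[{"slide":[0.49,0,0.1],"angular":[0,0,0],"claw":-0.2},{"slide":[0.49,0,0.1],"angular":[0,0,0],"claw":-0.2},{"slide":[0.49,0,0.1],"angular":[0,0,0],"claw":-0.2},{"slide":[0.49,0,0.1],"angular":[0,0,0],"claw":-0.2},{"slide":[0.39,0,0.08],"angular":[0,0,0],"claw":-0.2},{"slide":[0.39,0,0.08],"angular":[0,0,0],"claw":-0.2},{"slide":[0.39,0,0.08],"angular":[0,0,0],"claw":-0.2},{"slide":[0.2,0,0.04],"angular":[0,0,0],"claw":-0.2},{"slide":[0,0,0],"angular":[0,0,0],"claw":-0.2}]'
python3 -m creep '[{"slide":[-2,0,-0.4],"angular":[0,0,0],"claw":-0.2},{"slide":[-3,0,-0.6],"angular":[0,0,0],"claw":-0.2},{"slide":[0,0,-4],"angular":[0,0,0],"claw":-1},{"slide":[0,0,-4],"angular":[0,-0.07,0],"claw":-1},{"slide":[0,0,-4],"angular":[0,-0.07,0],"claw":-1},{"slide":[0,0,-4],"angular":[0,-0.06,0],"claw":-1},{"slide":[0,0,-4],"angular":[0,0,0],"claw":-1},{"slide":[0,0,-4],"angular":[0,0,0],"claw":-1},{"slide":[0,0,0],"angular":[0,0,0],"claw":-1}]'
python3 -c "
from h import *
print(go([.5808,.186,.25]))"
```

```text
t: 21.35
tcp_pos: [0.5856, -0.0014, 0.032]
tool_rot: [0.696, 0.711, 0.07, -0.07]
force: [-0.6, -4.2, 3.5]
finger_gap: 0.401
gripper_force: 2.4
t: 22.1
tcp_pos: [0.5899, -0.0747, 0.2774]
tool_rot: [0.699, 0.715, 0.004, 0.005]
force: [1.3, 0.1, 0.3]
finger_gap: 0.002
gripper_force: 0.0
(array([26.1 , -0.36,  2.67]), np.float64(91.28), array([ 0.013, -0.002, -1.   ]))
```

```bash
python3 -m creep '[{"slide":[3.6,-0.05,0],"angular":[0,0,0],"claw":-1},{"slide":[3.6,-0.05,0],"angular":[0,0,0],"claw":-1},{"slide":[3.6,-0.05,0],"angular":[0,0,0],"claw":-1},{"slide":[3.6,-0.05,0],"angular":[0,0,0],"claw":-1},{"slide":[3.6,-0.05,0],"angular":[0,0,0],"claw":-1},{"slide":[3.6,-0.05,0],"angular":[0,0,0],"claw":-1},{"slide":[3.4,-0.05,0],"angular":[0,0,0],"claw":-1},{"slide":[0,0,0],"angular":[0,0,0],"claw":-1},{"slide":[0,0,0],"angular":[0,0,0],"claw":-1},{"slide":[0,0,0],"angular":[0,0,0],"claw":-1}]'
python3 look.py w10; python3 -c "
from h import *
print(go([.581,.175,.03]))"
```

```text
t: 22.93
tcp_pos: [0.5764, 0.1747, 0.2682]
tool_rot: [0.699, 0.715, -0.001, -0.001]
force: [0.1, -0.2, 0.3]
finger_gap: 0.003
gripper_force: 0.0
[0.57635981 0.17471609 0.26815267]
(array([ 0.1 ,  0.48, 23.84]), np.float64(91.19), array([-0.003, -0.   , -1.   ]))
```

View pics/w10.png

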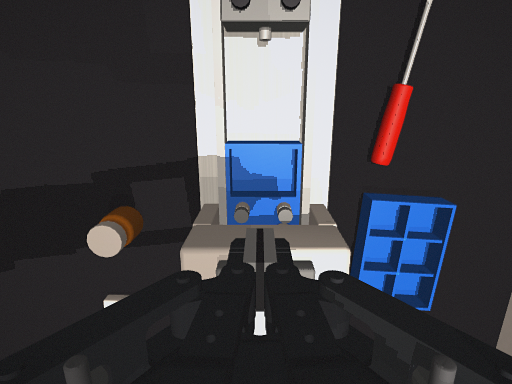

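The well is at px cols 231–295, rows 149–193, the nose edge at row 142; plunger tip at (265,40), dock front edge at about row 24.

Run:
```python
from h import *
C=wc('w10'); o=np.array([.583,.0859]); a=.0215; y=np.array([-np.sin(a),np.cos(a)]); x=np.array([y[1],-y[0]])
for n,p,z in (("nose",(265,142),.046),("nose inner",(265,149),.046),("well rear",(265,194),.046),("dock top edge",(265,24),.062),("plunger tip",(265,40),.032),("L",(225.5,145),.046),("R",(302,145),.046)):
    w=cast(C,p,z)[0,:2]; print(n,w.round(4),"deck",((w-o)@x).round(4),((w-o)@y).round(4))
print(go([.581,.175,.03]))
```

```text
nose [0.5811 0.2008] deck 0.0006 0.1149
nose inner [0.5814 0.1925] deck 0.0007 0.1066
well rear [0.5828 0.1363] deck 0.0009 0.0504
dock top edge [0.5777 0.3234] deck -0.0002 0.2376
plunger tip [0.5783 0.3139] deck 0.0002 0.2281
L [0.5341 0.1962] deck -0.0465 0.1113
R [0.6253 0.1982] deck 0.0447 0.1114
(array([ 0.1 ,  0.48, 23.84]), np.float64(91.19), array([-0.003, -0.   , -1.   ]))
```

```bash
python3 -m creep '[{"slide":[0.05,0.24,3],"angular":[0,0,0],"claw":-1},{"slide":[0.05,0.24,3.5],"angular":[0,0,0],"claw":-1},{"slide":[0,0,3.5],"angular":[0,0,0],"claw":-1},{"slide":[0,0,3.5],"angular":[0,0,0],"claw":-1},{"slide":[0,0,3.5],"angular":[0,0,0],"claw":-1},{"slide":[0,0,0],"angular":[0,0,0],"claw":-1},{"slide":[0,0,0],"angular":[0,0,0],"claw":-1}]'
python3 -c "
from h import *
print(go([.581,.175,.03]))"
```

```text
t: 23.57
tcp_pos: [0.5811, 0.1739, 0.0975]
tool_rot: [0.7, 0.714, -0.002, -0.002]
force: [0.5, 0.0, -0.0]
finger_gap: -0.0
gripper_force: 0.0
(array([0.11, 0.04, 6.75]), np.float64(91.07), array([-0.006, -0.   , -1.   ]))
```

```bash
python3 -m creep '[{"slide":[0.1,0,2.5],"angular":[0,0,0],"claw":-1},{"slide":[0,0,2.2],"angular":[0,0,0],"claw":-1},{"slide":[0,0,1.4],"angular":[0,0,0],"claw":-1},{"slide":[0,0,0.6],"angular":[0,0,0],"claw":-1},{"slide":[0,0,0],"angular":[0,0,0],"claw":-1},{"slide":[0.3,0,0],"angular":[0,0,0],"claw":-1},{"slide":[0.3,0,0],"angular":[0,0,0],"claw":-1},{"slide":[0.3,0,0],"angular":[0,0,0],"claw":-1},{"slide":[0.3,0,0],"angular":[0,0,0],"claw":-1}]'
python3 -m creep '[{"slide":[0.4,0,0],"angular":[0,0,0],"claw":-1},{"slide":[0.4,0,0],"angular":[0,0,0],"claw":-1},{"slide":[0.4,0,0],"angular":[0,0,0],"claw":-1},{"slide":[0.4,0,0],"angular":[0,0,0],"claw":-1},{"slide":[0.4,0,0],"angular":[0,0,0],"claw":-1},{"slide":[0.4,0,0],"angular":[0,0,0],"claw":-1},{"slide":[0.4,0,0],"angular":[0,0,0],"claw":-1},{"slide":[0.4,0,0],"angular":[0,0,0],"claw":-1}]'
```

```text
t: 24.32
tcp_pos: [0.5839, 0.1874, 0.0344]
tool_rot: [0.699, 0.715, 0.001, 0.002]
force: [0.1, -6.8, 4.2]
finger_gap: 0.003
gripper_force: 3.2
t: 24.98
tcp_pos: [0.5831, 0.2194, 0.0344]
tool_rot: [0.699, 0.715, 0.0, 0.002]
force: [0.5, -6.0, 5.0]
finger_gap: -0.0
gripper_force: 3.2
```

```bash
python3 -m creep '[{"slide":[0.5,0,0],"angular":[0,0,0],"claw":-1},{"slide":[0.5,0,0],"angular":[0,0,0],"claw":-1},{"slide":[0.5,0,0],"angular":[0,0,0],"claw":-1},{"slide":[0.5,0,0],"angular":[0,0,0],"claw":-1},{"slide":[0.5,0,0],"angular":[0,0,0],"claw":-1},{"slide":[0.5,0,0],"angular":[0,0,0],"claw":-1},{"slide":[0.5,0,0],"angular":[0,0,0],"claw":-1},{"slide":[0.5,0,0],"angular":[0,0,0],"claw":-1},{"slide":[0.5,0,0],"angular":[0,0,0],"claw":-1},{"slide":[0.5,0,0],"angular":[0,0,0],"claw":-1}]'
python3 -m creep '[{"slide":[0.4,0,0],"angular":[0,0,0],"claw":-1},{"slide":[0.4,0,0],"angular":[0,0,0],"claw":-1},{"slide":[0.3,0,0],"angular":[0,0,0],"claw":-1},{"slide":[0.2,0,0],"angular":[0,0,0],"claw":-1},{"slide":[0.2,0,0],"angular":[0,0,0],"claw":-1},{"slide":[0.2,0,0],"angular":[0,0,0],"claw":-1}]'
```

```text
t: 25.82
tcp_pos: [0.5818, 0.2694, 0.0344]
tool_rot: [0.699, 0.715, 0.0, 0.002]
force: [0.1, -6.2, 5.3]
finger_gap: 0.004
gripper_force: 3.2
t: 26.32
tcp_pos: [0.5813, 0.2862, 0.0343]
tool_rot: [0.699, 0.715, 0.0, 0.002]
force: [-0.5, -6.2, 3.9]
finger_gap: 0.004
gripper_force: 3.3
```

```bash
python3 -m creep '[{"slide":[0.2,0,0],"angular":[0,0,0],"claw":-1},{"slide":[0.2,0,0],"angular":[0,0,0],"claw":-1},{"slide":[0.2,0,0],"angular":[0,0,0],"claw":-1},{"slide":[0.2,0,0],"angular":[0,0,0],"claw":-1},{"slide":[0.2,0,0],"angular":[0,0,0],"claw":-1},{"slide":[0.1,0,0],"angular":[0,0,0],"claw":-1},{"slide":[0.1,0,0],"angular":[0,0,0],"claw":-1},{"slide":[0.1,0,0],"angular":[0,0,0],"claw":-1}]'
python3 -m creep '[{"slide":[0.1,0,0],"angular":[0,0,0],"claw":-1},{"slide":[0.1,0,0],"angular":[0,0,0],"claw":-1},{"slide":[0.1,0,0],"angular":[0,0,0],"claw":-1}]'
```

```text
t: 26.98
tcp_pos: [0.581, 0.299, 0.0344]
tool_rot: [0.699, 0.715, -0.0, 0.002]
force: [0.2, -6.5, 5.0]
finger_gap: -0.002
gripper_force: 3.4
t: 27.23
tcp_pos: [0.581, 0.3019, 0.0344]
tool_rot: [0.699, 0.715, -0.0, 0.002]
force: [0.8, -6.6, 5.0]
finger_gap: 0.007
gripper_force: 3.5
```

```bash
python3 -m creep '[{"slide":[0.1,0,0],"angular":[0,0,0],"claw":-1},{"slide":[0.1,0,0],"angular":[0,0,0],"claw":-1},{"slide":[0.1,0,0],"angular":[0,0,0],"claw":-1}]'
python3 -m creep '[{"slide":[0.1,0,0],"angular":[0,0,0],"claw":-1},{"slide":[0.1,0,0],"angular":[0,0,0],"claw":-1}]'
```

```text
t: 27.48
tcp_pos: [0.5809, 0.3049, 0.0344]
tool_rot: [0.699, 0.715, -0.0, 0.002]
force: [-0.5, -7.0, 5.2]
finger_gap: -0.003
gripper_force: 3.6
t: 27.65
tcp_pos: [0.5808, 0.3069, 0.0344]
tool_rot: [0.699, 0.715, -0.0, 0.002]
force: [-0.1, -7.1, 4.5]
finger_gap: 0.002
gripper_force: 3.6
```

```bash
python3 -m creep '[{"slide":[0.1,0,0],"angular":[0,0,0],"claw":-1},{"slide":[0.1,0,0],"angular":[0,0,0],"claw":-1}]'
python3 -m creep '[{"slide":[0.1,0,0],"angular":[0,0,0],"claw":-1},{"slide":[0.05,0,0],"angular":[0,0,0],"claw":-1}]'
```

```text
t: 27.82
tcp_pos: [0.5809, 0.308, 0.0344]
tool_rot: [0.699, 0.715, -0.001, 0.002]
force: [1.6, -12.0, 6.8]
finger_gap: -0.004
gripper_force: 6.1
t: 27.98
tcp_pos: [0.5807, 0.3085, 0.0344]
tool_rot: [0.699, 0.715, -0.002, 0.003]
force: [1.0, -13.1, 6.7]
finger_gap: 0.002
gripper_force: 6.6
```

```bash
python3 -m creep '[{"slide":[0.08,0,0],"angular":[0,0,0],"claw":-1},{"slide":[0.05,0,0],"angular":[0,0,0],"claw":-1}]'
```

```text
t: 28.15
tcp_pos: [0.5807, 0.3086, 0.0344]
tool_rot: [0.699, 0.715, -0.003, 0.003]
force: [0.4, -16.6, 6.7]
finger_gap: 0.004
gripper_force: 8.3
```

The nose has hit a hard stop at TCP y 0.3086, where vision put the dock. I'll back off and withdraw.

```bash
python3 -m creep '[{"slide":[-0.4,0,0],"angular":[0,0,0],"claw":-1},{"slide":[-0.7,0,0],"angular":[0,0,0],"claw":-1},{"slide":[-0.7,0,0],"angular":[0,0,0],"claw":-1},{"slide":[0,0,-2],"angular":[0,0,0],"claw":-1},{"slide":[0,0,-4],"angular":[0,0,0],"claw":-1},{"slide":[0,0,-4],"angular":[0,0,0],"claw":-1},{"slide":[0,0,-4],"angular":[0,0,0],"claw":-1},{"slide":[0,0,-4],"angular":[0,0,0],"claw":-1},{"slide":[0,0,0],"angular":[0,0,0],"claw":-1},{"slide":[0,0,0],"angular":[0,0,0],"claw":-1}]'
python3 look.py w11
```

```text
t: 28.98
tcp_pos: [0.5817, 0.296, 0.216]
tool_rot: [0.699, 0.715, 0.004, 0.002]
force: [-0.3, 0.2, 1.1]
finger_gap: 0.002
gripper_force: 0.0
[0.58170062 0.29598693 0.21602662]
```

View pics/w11.png

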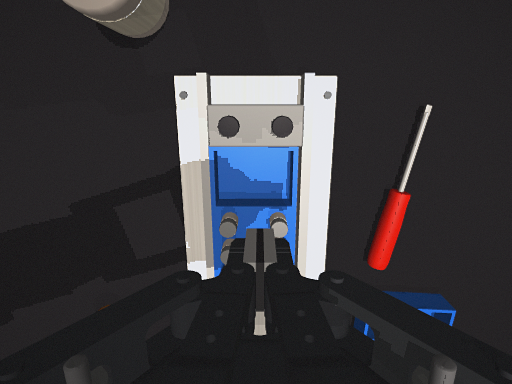

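The nose sits against the dock at row 147, with the tool clear. One numeric check before handing in.

Run:
```python
from h import *
C=wc('w11'); im=cv2.imread('pics/w11.png').astype(int); print([(r,im[r,255].tolist()) for r in list(range(143,154))+list(range(200,209))])
o=np.array([.583,.0859]); a=.0215; y=np.array([-np.sin(a),np.cos(a)])
for n,p,z in (("dock top edge",(255,147),.062),("nose inner",(255,152),.046),("well rear",(255,206),.046)): print(n,((cast(C,p,z)[0,:2]-o)@y).round(4))
```

```text
[(143, [171, 180, 185]), (144, [169, 179, 185]), (145, [154, 166, 173]), (146, [148, 126, 123]), (147, [246, 155, 80]), (148, [240, 154, 83]), (149, [239, 152, 83]), (150, [239, 152, 82]), (151, [239, 152, 83]), (152, [239, 152, 81]), (153, [239, 152, 81]), (200, [84, 43, 19]), (201, [87, 46, 27]), (202, [85, 45, 21]), (203, [86, 45, 23]), (204, [83, 45, 21]), (205, [89, 47, 22]), (206, [134, 71, 34]), (207, [169, 90, 39]), (208, [166, 88, 39])]
dock top edge 0.2398
nose inner 0.2325
well rear 0.174
```

```bash
python3 -c "
from station import ticket
print(ticket.sign_off())"
```

```text
the job is handed in; nothing more can be done
None
```

I handed the job in at about 29 s of robot time. Both vials are down in their pockets, and the rack is against the dock with its nose at deck y ≈ 0.240 m (face seen at 0.2398 m). The robot is clear and pushed with about 17 N at most; I could not read the plunger travel or the verdict directly.

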